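Lock the collar and hold the test knob pressed

ROBOT

A 7-joint arm with a two-finger parallel gripper is mounted at the origin on the work surface. World frame = base frame: x ahead of the robot, y to its left, z up, the work surface at z = 0. Lengths are in m, angles in rad, forces in N, time in s.
With the tool pointing down it reaches from about 0.425 to 0.875 m from the base axis. Payload 4.7 kg.
Tool frame: the origin (TCP) lies at the centre of the arm's flange, where the gripper is bolted on; the fingertips stand 182 mm ahead of it and the grasp point (between the pads) lies 164 mm ahead of it; x points along the fingers, y is the direction in which the jaws open and shut, and the axes are right-handed (so a half turn about x gives the same grasp; the last joint's range is limited). The gripper opens to 87 mm and grips with 3 to 60 N. Pads are 19 mm wide; open, the fingers measure 117 mm over their backs; the gripper's body (75 mm by 190 mm) begins 51 mm behind the grasp point.
Start: joints at [-1.334, 0.321, -0.07, 1.45, 0.023, 1.371, -0.057], TCP at [0.144, 0.634, 0.405] pointing down, gripper open.
Joint ranges: [-2.86, 2.86], [-0.3, 2.09], [-1.38, 1.24], [0.06, 2.45], [-1.56, 4.7], [0.09, 2.05], [-2.69, 2.69]. Speed limits (rad/s): [2.57, 2.57, 3.14, 3.14, 3.14, 3.14, 3.14].

INTERFACE

Orientations are given as a rotation vector (axis times angle).
In Python, from bench import ctrl gives the robot as it stands.
- The arm moves only by the shell command python3 -m crank 'ROWS' [FORCE]. ROWS is JSON, one flat list of numbers, 7 for each row, row after row: the shift along the tool's x, y, z in mm, then the turn, a rotation vector about the tool's x, y, z in rad, then the finger opening in mm, from 0 to 87. A call has exactly 5 rows; each row shifts and turns the commanded pose from where the row before left it, along the tool's axes as they then stand; what a row does not reach is not made up. A row lasts 1/8 s, in which the tool goes at most 62.5 mm and 10.7 degrees, less where a joint would pass 70% of its speed; a pose out of reach is approached as far as the arm can. A call with a gripper value outside its range is refused whole. The fingers move at their own pace and stop on an object; FORCE is the grip in N (left out, the last holds). Time passes only in rows, so rows that do not move let the fingers close, or fill a call up. It gives the time, the measured TCP pose, the force and the opening at its end, in the units of the state.
- ctrl.get_state(): the state, without advancing time (a new reading comes with each control period).
- ctrl.get_image(name): name is "scene" or "top" or "wrist"; returns the picture (420x560x3 uint8, red, green, blue); there is no depth.
- ctrl.camera_params(name): a dict with "K" (3x3 intrinsics, pixels), "world_to_cam" (4x4, takes a point from world to camera coordinates); the wrist camera has in their place "hand_eye" (4x4, takes a point from camera to tool coordinates, whose origin is the TCP and whose axes are the tool frame's). Camera axes: x right, y down, z forward; pixel columns grow to the right and rows downward; lengths in m; the calibration is good to about 2 mm. A picture is of the moment at which its call begins: read the wrist's pose just before it. camera_params takes no time and is no camera call.
- ctrl.close_job(): hands the job in, once; it reports no verdict.
Trained networks look in the newest picture that a camera, given by its name, has taken for a name from the list of things; names that differ only in an ending like _2 or _b are one class to them, and where a whole thing is asked for, a point or a joint stands for the part that bears it (a point fixed in the world has none). Each returns a list of dicts, best first, with "confidence" (0 to 1); they miss things now and then, are a little off and sometimes report something else, mostly with a low value. They report only what shows in the picture. A call takes as long as a camera call. They do not tell look-alikes from the thing itself.
- ctrl.regions_of(camera, target): "region" (420x560 bool, what is visible of it) and "at" ([column, row] in pixels, amid what is visible of it).
- ctrl.mark_of(camera, target): "at" ([column, row] in pixels: a listed point, or the origin of a listed thing).
The state is a dict: "time": time; "joint_positions": joint angles; "qd": joint speeds; "joint_torque": joint torques, N m; "position": TCP position; "tool_rot": TCP orientation; "ft_force": force on the tool from outside, world axes, zero at the start; "torque": the same for the moment, N m; "grip_width": opening from 0.0 (shut) to 1.0 (fully open).
Only numpy, scipy, OpenCV 4.12 (cv2) and the standard library are available. Lean on these libraries where they do the work, as an engineer would, in place of code of your own. Each camera call takes 0.05 s, during which the arm holds its last target.

TASK

On the bench test unit, first turn the aluminium lock collar clockwise by its upright fin until the fin points at the mark on the panel. Then pick up the loose black knob, turn it so that the flat in its bore matches the flat of the D-shaft in the middle of the collar, push it fully home on the shaft and press knob and shaft all the way down against the spring. Finish while still gripping the knob and keeping it pressed down; do not let go, and leave the other things on the bench where they are.

Things in the scene. Friction and masses are not known exactly. Their poses are not given: they have to be found in the camera images.
- unit: grey bench test unit, a box 170 (x) x 150 (y) x 55 mm high, fixed to the bench. Origin: centre of its underside; the collar and shaft axis rises vertically through it. The black locked mark is a line on the top panel, from 67 to 80 mm out along the unit's +x. Yaw varies by up to about 0.25 rad
- collar (a joint): lock collar, turning about the vertical axis through the unit's origin, in rad, growing clockwise seen from above: at 0 the fin points along the unit's +y, at 1.571 along its +x, at the locked mark; the stop is at 1.62. Stiff with friction (about 3 N at the fin), stays where it is left. Ring 62 mm across, its top 12 mm above the panel
- fin (a point): top centre of the collar's upright fin, 47 mm from the axis, 32 mm above the panel (87 mm above the bench). Fin 10 mm thick (tangential), 22 mm long (radial, 36 to 58 mm from the axis), standing 20 mm above the ring on an arm also 10 mm thick: flat sides down to 2 mm above the panel. The point's y points outward
- shaft_tip (a point): top of the steel D-shaft, on its axis, which is the unit's: 50 mm above the panel (105 mm above the bench). Shaft 14 mm across; its top 20 mm have a flat 3.5 mm from the axis, facing the point's +x; top 2.5 mm tapered. It never turns, but its flat faces up to 0.4 rad either side of the unit's +x. It slides down on a spring
- shaft (a joint): how far the D-shaft is pushed down, in m: 0 free, 0.006 fully down (stop). Spring: 3 N to start, 12 N fully down
- knob: loose black knob, 80 g, 46 mm high, upright on a 3 mm thick blue mat (130 x 130 mm). Round hub 44 mm across, 22 mm high, with a grip bar on top. Origin: centre of the underside; x to the nose, z up. D-bore in the underside: 16 mm across, 18 mm deep, flat 4.5 mm from the axis on the nose side (+x): the nose must point the way the shaft's flat faces, within about 0.17 rad
- knob_grip (a point): top centre of the knob's grip bar, 46 mm above the underside. The bar is 14 mm wide (knob's y), 24 mm high (22 to 46 mm above the underside), from x = -19 to +19 mm, with a pointed nose to x = +26 mm; a thin white line on top runs to the nose
- knob_seat (a point): centre of the knob's bore floor, 18 mm above the underside; it meets the shaft's tip when the knob is home (the underside is then 32 mm above the panel, 26 mm when pressed all the way down)
- drive: bystander: loose aluminium disk drive 70 x 100 x 15 mm, beyond the work; origin under its centre
- chip_trays: bystander: loose stack of black chip trays 75 x 105 x 32 mm, beyond the work; origin under its centre
- parts_bin: bystander: loose open blue bin 140 x 100 x 60 mm, at the left of the work; origin under its centre
There are look-alikes about, which are no part of the job. What is shaped like the knob but orange or turquoise is not meant.

How it is judged:
By the outcome, as a careful person would: the job done as asked, in the order asked, and still so for the second after the job is handed in, while the arm keeps its last pose, push and grip.
It also fails if it takes over 59 s, if anything falls off the work surface, if the arm or the gripper's body presses on something with over 40 N, if the wrist force passes 120 N, or if a joint passes its speed limit or range.

## Working session

There is one attempt and no reset: what is moved stays moved. The work goes in short steps, Python scripts to look and compute and a shell command to move; the robot and the scene stay as the last step left them, time stands still between calls to the robot, and variables do not carry over. Pictures are saved under pics/ and viewed, and the job is handed in when it is done.

```bash
ls; mkdir -p pics; python3 - <<'E'
from bench import ctrl
import cv2,numpy as np
s=ctrl.get_state()
print({k:np.round(v,3) for k,v in s.items()})
for n in ["scene","top"]:
    im=ctrl.get_image(n); cv2.imwrite(f"pics/{n}0.png",im[:,:,::-1])
    p=ctrl.camera_params(n); print(n,np.round(p["K"],1).tolist(),np.round(p["world_to_cam"],3).tolist())
print(ctrl.camera_params("wrist"))
E
```

```text
pics
{'time': np.float64(0.0), 'joint_positions': array([-1.334,  0.322, -0.07 ,  1.452,  0.023,  1.371, -0.057]), 'qd': array([-0.   ,  0.002, -0.001,  0.001,  0.001,  0.001,  0.001]), 'joint_torque': array([-0.0000e+00, -4.9130e+01, -4.0400e-01, -3.1252e+01, -6.4000e-02,
        4.4000e-02,  0.0000e+00]), 'position': array([0.144, 0.634, 0.404]), 'tool_rot': array([ 0.173,  1.564, -0.176]), 'ft_force': array([ 0.458, -0.605,  0.192]), 'torque': array([ 0.021, -0.013,  0.032]), 'grip_width': np.float64(0.995)}
scene [[489.9, 0.0, 274.7], [0.0, 489.9, 205.3], [0.0, 0.0, 1.0]] [[0.275, 0.961, 0.014, -0.275], [0.71, -0.193, -0.677, -0.369], [-0.648, 0.196, -0.736, 1.54], [0.0, 0.0, 0.0, 1.0]]
top [[397.3, 0.0, 275.0], [0.0, 397.3, 214.8], [0.0, 0.0, 1.0]] [[-0.004, -1.0, -0.017, 0.12], [-0.998, 0.005, -0.061, 0.655], [0.061, 0.016, -0.998, 0.845], [0.0, 0.0, 0.0, 1.0]]
{'K': array([[314.28069971,   0.        , 275.02844288],
       [  0.        , 314.28069971, 205.24404033],
       [  0.        ,   0.        ,   1.        ]]), 'hand_eye': array([[-4.10735855e-05, -2.91568234e-01,  9.56550032e-01,
         2.09587069e-02],
       [ 9.99999933e-01,  3.35107182e-04,  1.45084091e-04,
         3.95102685e-04],
       [-3.62848698e-04,  9.56549974e-01,  2.91568200e-01,
        -8.00532137e-02],
       [ 0.00000000e+00,  0.00000000e+00,  0.00000000e+00,
         1.00000000e+00]])}
```

View pics/scene0.png

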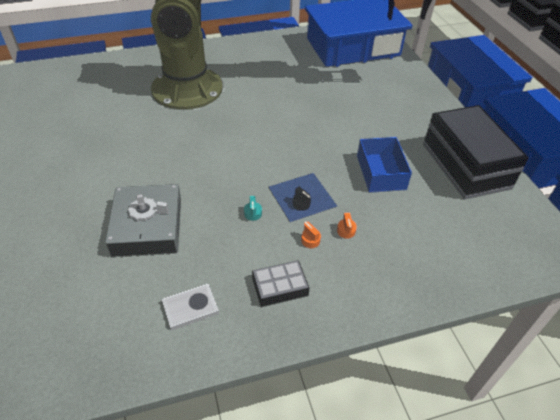

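View pics/top0.png

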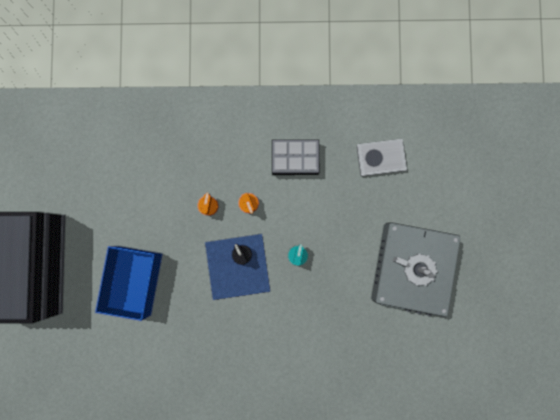

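The scene view shows the unit at (145,218) and the black knob on the blue mat at (302,198). Orange look-alikes are at (311,235) and (347,225), and a turquoise one at (253,208). In the top view the unit is at (420,270), the black knob at (242,254), the orange ones at (208,204) and (249,203), and the turquoise one at (299,255). Only the black knob on the mat fits.

```bash
cat > h.py <<'E'
from bench import ctrl
import cv2,numpy as np
from scipy.spatial.transform import Rotation as R
from scipy.optimize import least_squares
def pose():
    s=ctrl.get_state(); T=np.eye(4); T[:3,:3]=R.from_rotvec(s["tool_rot"]).as_matrix(); T[:3,3]=s["position"]; return T
def w2c(n,T=None):
    p=ctrl.camera_params(n)
    if n=="wrist": return p["K"],np.linalg.inv(T@p["hand_eye"])
    return p["K"],np.array(p["world_to_cam"])
def proj(K,W,X):
    c=W[:3,:3]@np.asarray(X)+W[:3,3]; u=K@c; return u[:2]/u[2]
def atz(K,W,uv,z):
    Wi=np.linalg.inv(W); d=Wi[:3,:3]@np.linalg.solve(K,[uv[0],uv[1],1]); o=Wi[:3,3]
    return o+d*(z-o[2])/d[2]
def tri(obs):
    f=lambda X: np.concatenate([proj(K,W,X)-uv for K,W,uv in obs])
    r=least_squares(f,[0.5,0,0.1]); return r.x,np.abs(r.fun).max()
E
python3 - <<'E'
from h import *
ims={n:ctrl.get_image(n) for n in ["scene","top"]}
for t in ["unit","fin","shaft_tip","knob","knob_grip"]:
    for n in ["scene","top"]:
        r=ctrl.mark_of(n,t)
        print(t,n,[(np.round(q["at"],1).tolist(),round(q["confidence"],2)) for q in r])
im=ims["top"]
a=cv2.resize(im[210:330,360:480],(480,480),interpolation=3); b=cv2.resize(im[190:310,190:310],(480,480),interpolation=3)[:,:320]
cv2.imwrite("pics/crop1.png",np.hstack([a,b])[:,:,::-1])
E
```

```text
unit scene [([146.3, 226.5], 0.97)]
unit top [([411.5, 269.2], 0.95)]
fin scene [([162.9, 202.6], 0.64)]
fin top [([403.6, 264.2], 0.66)]
shaft_tip scene [([136.8, 193.5], 0.48)]
shaft_tip top [([239.7, 255.8], 0.69), ([426.9, 272.4], 0.43), ([135.2, 281.2], 0.32)]
knob scene [([345.6, 230.9], 0.88), ([301.4, 204.5], 0.84), ([251.1, 211.3], 0.84), ([310.7, 240.5], 0.8)]
knob top [([298.8, 257.1], 0.72), ([208.2, 208.6], 0.69), ([247.2, 205.1], 0.66), ([243.3, 258.8], 0.64)]
knob_grip scene [([250.9, 200.6], 0.9), ([344.5, 216.9], 0.87), ([308.1, 228.2], 0.74), ([304.3, 192.3], 0.68)]
knob_grip top [([206.8, 207.8], 0.92), ([246.3, 199.8], 0.87), ([301.2, 255.0], 0.62), ([237.1, 255.5], 0.61)]
```

View pics/crop1.png

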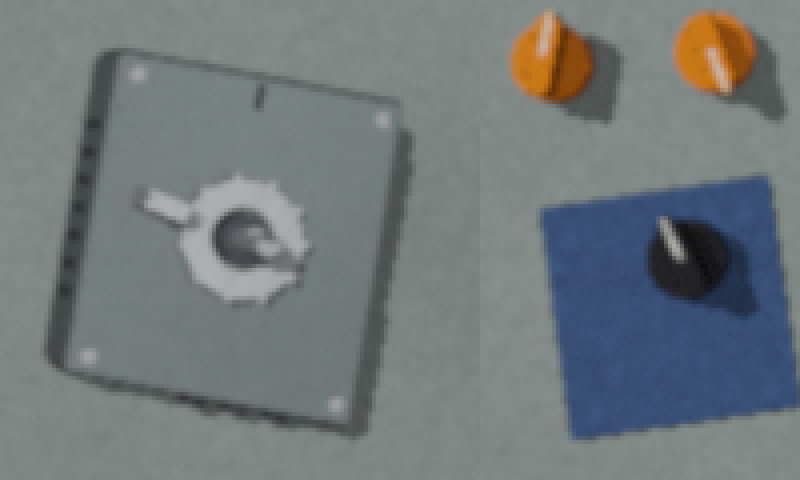

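```bash
python3 - <<'E'
from h import *
S=w2c("scene");T=w2c("top")
for n,a,b in [("unit",(146.3,226.5),(411.5,269.2)),("fin",(162.9,202.6),(403.6,264.2)),("tip",(136.8,193.5),(426.9,272.4)),("knob",(301.4,204.5),(243.3,258.8)),("grip",(304.3,192.3),(237.1,255.5))]:
    print(n,*tri([(*S,np.array(a)),(*T,np.array(b))]))
    z={"unit":0,"fin":.087,"tip":.105,"knob":.003,"grip":.049}[n]
    print("   ",atz(*S,a,z),atz(*T,b,z))
# corner screws and mark on panel z=.055 from crop (x/4+360,y/4+210)
for q in [(138,73),(383,119),(337,404),(88,356),(261,86),(259,108),(138,200),(190,212)]:
    print(q,atz(*T,(q[0]/4+360,q[1]/4+210),.055 if q[0]!=138 or q[1]!=200 else .087)[:2])
for q in [(663,218),(682,260)]:
    print(q,atz(*T,((q[0]-480)/4+190,q[1]/4+190),.049)[:2])
print(R.from_matrix(pose()[:3,:3]).as_matrix().round(3))
E
```

```text
unit [ 0.5346696  -0.18406973 -0.00615509] 0.11042139495384617
    [ 0.54033919 -0.18331145  0.        ] [ 0.5350765  -0.18230085  0.        ]
fin [ 0.55212508 -0.13707078  0.08310817] 1.73994437367557
    [ 0.55809306 -0.13336535  0.087     ] [ 0.55157062 -0.13884417  0.087     ]
tip [ 0.5360039  -0.18086514  0.1053318 ] 1.8641423358305076
    [ 0.53305262 -0.18470165  0.105     ] [ 0.5367796  -0.17797335  0.105     ]
knob [ 0.55906723  0.19227636 -0.01108112] 1.2341951706935106
    [0.57187078 0.19054127 0.003     ] [0.55905492 0.18851137 0.003     ]
grip [0.56774902 0.19771987 0.04007755] 0.22974966178992418
    [0.5757337  0.19394706 0.049     ] [0.56823    0.19713602 0.049     ]
(138, 73) [ 0.62396304 -0.13145337]
(383, 119) [ 0.59963353 -0.25720801]
(337, 404) [ 0.45393266 -0.22924381]
(88, 356) [ 0.47841016 -0.10264092]
(261, 86) [ 0.61695736 -0.1948618 ]
(259, 108) [ 0.60555678 -0.19352685]
(138, 200) [ 0.55992985 -0.12101581]
(190, 212) [ 0.55199546 -0.15663695]
(663, 218) [0.59128392 0.20003357]
(682, 260) [0.56925473 0.18998472]
[[ 0.     0.221  0.975]
 [ 0.     0.975 -0.221]
 [-1.     0.     0.   ]]
```

Triangulated heights match the given ones: fin 83 mm, tip 105 mm. Unit centre is about (0.538,-0.180) with yaw about -0.19, and the knob is about (0.57,0.19). I'll move over the knob first for a wrist view.

```bash
python3 -m crank '[0,-34,51,0,0,0,87, 0,-34,51,0,0,0,87, 0,-34,51,0,0,0,87, 0,-34,51,0,0,0,87, 0,-34,51,0,0,0,87]'; python3 -m crank '[0,-34,51,0,0,0,87, 0,-34,51,0,0,0,87, 0,-34,51,0,0,0,87, 0,-34,51,0,0,0,87, 0,-34,51,0,0,0,87]'
```

```text
time: 1.32
position: [0.3559, 0.4101, 0.4051]
tool_rot: [0.176, 1.563, -0.174]
ft_force: [0.7, 0.2, 0.5]
grip_width: 1.002
time: 1.95
position: [0.567, 0.1882, 0.4052]
tool_rot: [0.175, 1.563, -0.174]
ft_force: [0.2, 0.5, -0.3]
grip_width: 1.002
```

```bash
python3 - <<'E'
from h import *
T=pose(); im=ctrl.get_image("wrist"); cv2.imwrite("pics/w1.png",im[:,:,::-1])
K,W=w2c("wrist",T)
for t in ["knob","knob_grip","knob_seat"]:
    print(t,[(np.round(q["at"],1).tolist(),round(q["confidence"],2),atz(K,W,q["at"],.049 if t=="knob_grip" else .003).round(4)) for q in ctrl.mark_of("wrist",t)])
cv2.imwrite("pics/w1c.png",cv2.resize(im[120:270,200:350],(600,600),interpolation=3)[:,:,::-1])
E
```

```text
knob [([286.0, 259.5], 0.97, array([0.68  , 0.1786, 0.003 ])), ([277.9, 177.1], 0.96, array([0.568 , 0.1925, 0.003 ])), ([180.8, 192.0], 0.9, array([0.5598, 0.0698, 0.003 ])), ([349.2, 241.9], 0.73, array([0.6734, 0.2651, 0.003 ]))]
knob_grip [([274.4, 183.2], 0.85, array([0.5643, 0.1889, 0.049 ])), ([363.6, 256.8], 0.82, array([0.6737, 0.2716, 0.049 ])), ([170.1, 207.6], 0.75, array([0.5658, 0.0691, 0.049 ])), ([286.7, 276.8], 0.64, array([0.6795, 0.1779, 0.049 ]))]
knob_seat [([351.5, 253.4], 0.88, array([0.6905, 0.2655, 0.003 ])), ([274.8, 182.9], 0.74, array([0.5743, 0.1871, 0.003 ])), ([283.5, 266.8], 0.62, array([0.6899, 0.173 , 0.003 ])), ([178.1, 199.7], 0.55, array([0.5686, 0.0634, 0.003 ]))]
```

View pics/w1.png

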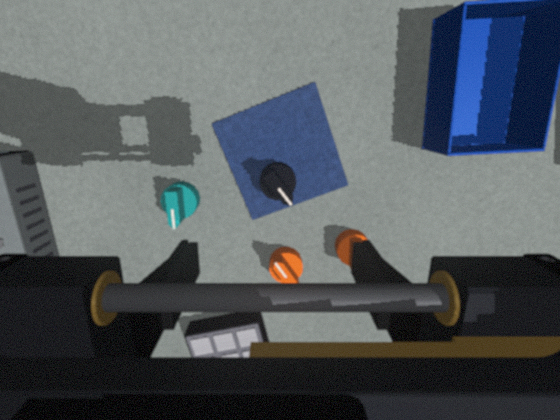

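View pics/w1c.png

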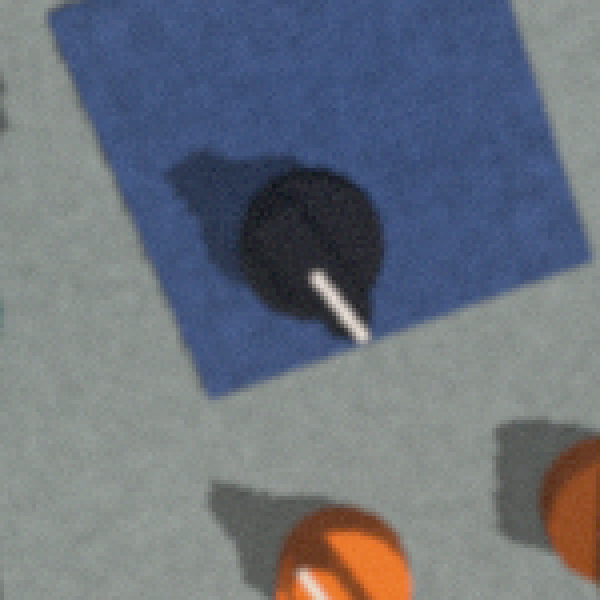

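The black knob on the mat is at (278,182) in the wrist image with its nose toward (291,205). The turquoise one is at (181,200), the orange ones at (286,265) and (350,245). Next I go over the fin and turn the tool.

```bash
python3 -m crank '[0,-53,9,0,0,0,87, 0,-53,9,0,0,0,87, 0,-53,9,0,0,0,87, 0,-53,9,0,0,0,87, 0,-53,9,0,0,0,87]'; python3 -m crank '[0,-53,9,0,0,0,87, 20,0,0,0.171,0,0,60, 20,0,0,0.171,0,0,40, 20,0,0,0.171,0,0,40, 20,0,0,0.171,0,0,40]';python3 -m crank '[0,0,0,0.171,0,0,40, 0,0,0,0.171,0,0,40, 0,0,0,0.171,0,0,40, 0,0,0,0.171,0,0,40, 0,0,0,0.171,0,0,40]'
python3 - <<'E'
from h import *
T=pose(); im=ctrl.get_image("wrist"); cv2.imwrite("pics/w2.png",im[:,:,::-1])
print(T.round(3))
K,W=w2c("wrist",T)
for t,z in [("unit",0),("fin",.087),("shaft_tip",.105)]:
    print(t,[(np.round(q["at"],1).tolist(),round(q["confidence"],2),atz(K,W,q["at"],z).round(4)) for q in ctrl.mark_of("wrist",t)])
E
```

```text
time: 2.78
position: [0.5509, -0.0779, 0.405]
tool_rot: [0.173, 1.563, -0.17]
ft_force: [1.0, -0.6, 0.2]
grip_width: 1.0
time: 3.4
position: [0.5485, -0.1298, 0.3241]
tool_rot: [0.711, 1.452, -0.708]
ft_force: [-0.8, -0.1, -0.5]
grip_width: 0.627
time: 4.03
position: [0.5486, -0.1298, 0.3247]
tool_rot: [1.351, 1.113, -1.349]
ft_force: [0.3, -0.0, -0.0]
grip_width: 0.46
[[ 0.     0.981 -0.192  0.549]
 [ 0.002 -0.192 -0.981 -0.13 ]
 [-1.    -0.    -0.002  0.325]
 [ 0.     0.     0.     1.   ]]
unit [([276.6, 242.6], 0.71, array([ 0.5404, -0.1815,  0.    ]))]
fin [([286.9, 227.9], 0.68, array([ 0.557 , -0.1339,  0.087 ]))]
shaft_tip []
```

View pics/w2.png

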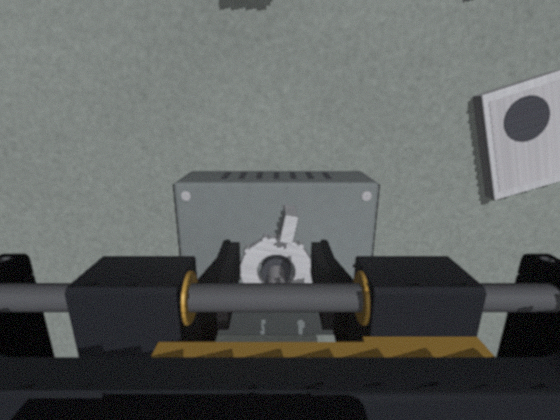

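The unit lies square to the tool, with screws at (186,196) and (366,196). The fin is near (288,225), leaning slightly toward +x, and the shaft is hidden behind the gripper bar. I'll back off for a full view.

```bash
python3 -m crank '[0,-6,-40,0,0,0,40, 0,0,-40,0,0,0,40, 0,0,-20,0,0,0,40, 0,0,0,0,0,0,40, 0,0,0,0,0,0,40]'
python3 - <<'E'
from h import *
T=pose(); im=ctrl.get_image("wrist"); cv2.imwrite("pics/w3.png",im[:,:,::-1]); np.save("w3T.npy",T)
K,W=w2c("wrist",T)
for t,z in [("unit",0),("fin",.087),("shaft_tip",.105)]:
    print(t,[(np.round(q["at"],1).tolist(),round(q["confidence"],2),atz(K,W,q["at"],z).round(4)) for q in ctrl.mark_of("wrist",t)])
cv2.imwrite("pics/w3c.png",cv2.resize(im[60:260,160:400],(800,666),interpolation=3)[:600,:,::-1])
E
```

```text
time: 4.85
position: [0.5612, -0.0349, 0.3248]
tool_rot: [1.349, 1.111, -1.35]
ft_force: [-0.5, -1.1, 0.6]
grip_width: 0.46
unit [([284.3, 320.6], 0.88, array([ 0.5432, -0.184 ,  0.    ]))]
fin [([294.1, 336.8], 0.81, array([ 0.558 , -0.1357,  0.087 ]))]
shaft_tip []
```

View pics/w3c.png

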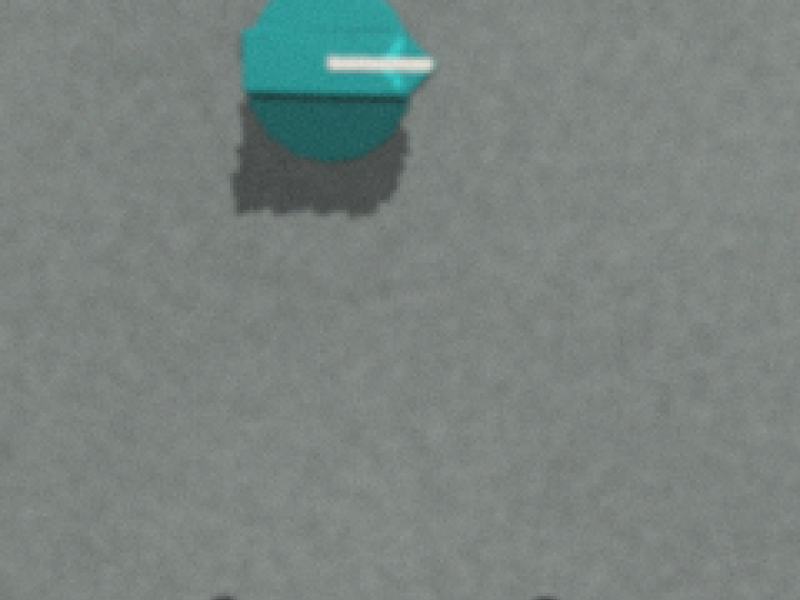

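That was the wrong way: the view shows only the turquoise look-alike. I need to go forward, so the unit moves into the clear upper half of the image.

```bash
python3 -m crank '[0,0,50,0,0,0,40, 0,0,50,0,0,0,40, 0,0,50,0,0,0,40, 0,0,50,0,0,0,40, 0,0,15,0,0,0,40]'
python3 - <<'E'
from h import *
T=pose(); im=ctrl.get_image("wrist"); cv2.imwrite("pics/w4.png",im[:,:,::-1]); np.save("w4T.npy",T); np.save("w4.npy",im)
K,W=w2c("wrist",T)
for t,z in [("unit",0),("fin",.087),("shaft_tip",.105)]:
    print(t,[(np.round(q["at"],1).tolist(),round(q["confidence"],2),atz(K,W,q["at"],z).round(4)) for q in ctrl.mark_of("wrist",t)])
cv2.imwrite("pics/w4c.png",cv2.resize(im[60:240,160:400],(800,600),interpolation=3)[:,:,::-1])
E
```

```text
time: 5.68
position: [0.5186, -0.2488, 0.3252]
tool_rot: [1.352, 1.108, -1.354]
ft_force: [-0.5, -0.3, -0.1]
grip_width: 0.46
unit [([284.2, 119.3], 0.61, array([ 0.5415, -0.1806,  0.    ]))]
fin [([298.4, 42.7], 0.94, array([ 0.5569, -0.1339,  0.087 ]))]
shaft_tip [([285.2, 122.2], 0.76, array([ 0.5395, -0.1786,  0.105 ]))]
```

View pics/w4c.png

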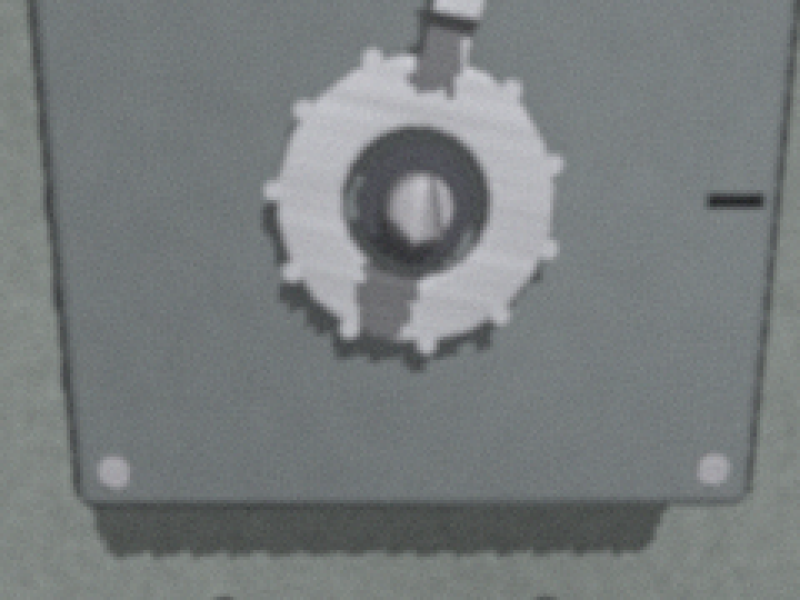

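The view is clear now: shaft at crop (420,205), mark at (708–763,201), fin top at (458,5), front screws at (113,471) and (713,469).

```bash
python3 - <<'E'
from h import *
T=np.load("w4T.npy"); im=np.load("w4.npy"); K,W=w2c("wrist",T)
c=lambda x,y:(x*.3+160,y*.3+60)
for n,q,z in [("m0",(708,201),.055),("m1",(763,201),.055),("s1",(113,471),.055),("s2",(713,469),.055),("ringL",(275,195),.067),("ringhole",(417,200),.067)]:
    print(n,atz(K,W,c(*q),z)[:2].round(4))
print("tool y ang",np.arctan2(T[1,1],T[0,1]))
a=cv2.resize(im[95:150,255:315],(600,550),interpolation=cv2.INTER_CUBIC)
cv2.imwrite("pics/sh.png",a[:,:,::-1])
b=cv2.resize(im[20:100,260:340],(600,600),interpolation=cv2.INTER_CUBIC)
cv2.imwrite("pics/fin.png",b[:,:,::-1])
E
```

```text
m0 [ 0.6063 -0.1926]
m1 [ 0.6187 -0.1951]
s1 [ 0.4549 -0.2282]
s2 [ 0.6007 -0.2568]
ringL [ 0.5104 -0.1717]
ringhole [ 0.5406 -0.1788]
tool y ang -0.19774929641517786
```

View pics/sh.png

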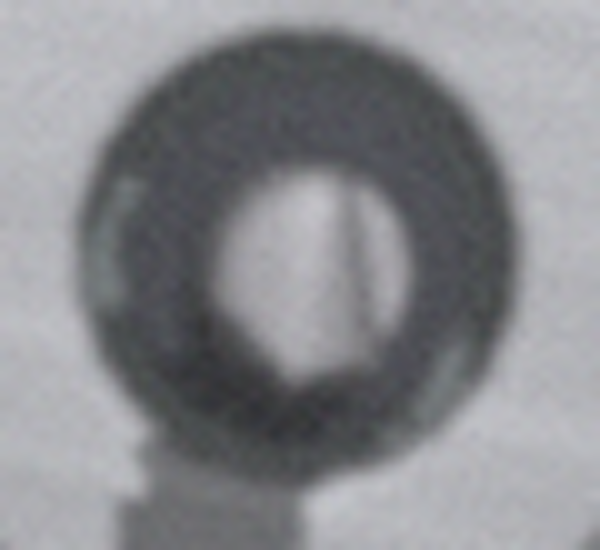

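View pics/fin.png

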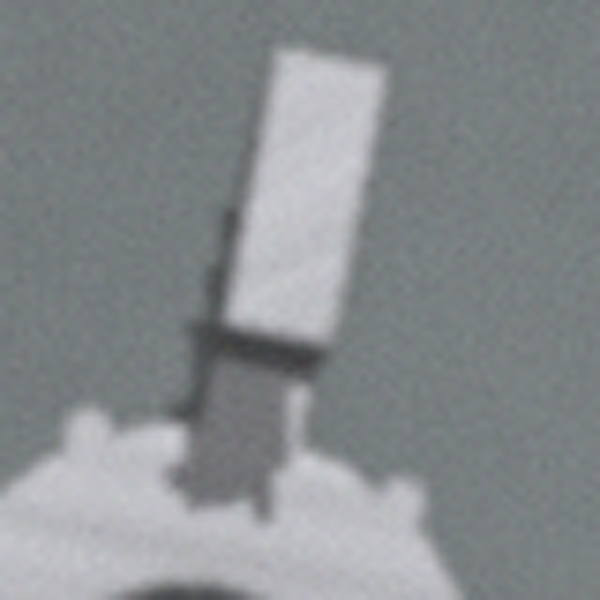

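```bash
python3 - <<'E'
from h import *
T=np.load("w4T.npy"); K,W=w2c("wrist",T)
A=np.array([.5403,-.179])
P=[atz(K,W,(x/7.5+260-.43,y/7.5+20-.43),.087)[:2] for x,y in [(277,50),(385,63),(337,340),(228,328)]]
P=np.array(P);c=P.mean(0);print(c.round(4), np.linalg.norm(P[0]-P[1]),np.linalg.norm(P[0]-P[3]))
d=P[:2].mean(0)-P[2:].mean(0);print("fin dir",np.arctan2(d[1],d[0]),"from axis",np.arctan2(*(c-A)[::-1]),np.linalg.norm(c-A))
q=[atz(K,W,(x/10+255-.45,y/10+95-.45),.105)[:2] for x,y in [(345,180),(375,335)]]
d=q[0]-q[1];n=np.array([d[1],-d[0]]);print("flat",np.arctan2(n[1],n[0]), [ (a-A).round(4) for a in q])
th=np.arctan2(*(c-A)[::-1]); 
print("collar",np.pi/2-.195-th)
# target TCP over fin: z inward
zang=th+np.pi; cur=np.arctan2(T[1,2],T[0,2]); 
print("turn rx (cw+)",((cur-zang+np.pi)%(2*np.pi)-np.pi))
tgt=np.array([*(A+.047*np.array([np.cos(th),np.sin(th)])),T[2,3]])
print(tgt,(T[:3,:3].T@(tgt-T[:3,3])*1000).round(1), "down by",(T[2,3]-.164-.083)*1000)
E
```

```text
[ 0.5578 -0.1359] 0.008938554917006182 0.021270615538329873
fin dir 1.2056328964709142 from axis 1.1838600005641242 0.04649689331169578
flat 0.014274118274005333 [array([0.0025, 0.0055]), array([ 0.0027, -0.0039])]
collar 0.19193632623077228
turn rx (cw+) 0.1891861317590049
[ 0.55803559 -0.13547473  0.32519401] [  -0.2   16.4 -118.8] down by 78.19400777088502
```

Fin top is at (0.558,-0.1355), radius 46.5 mm as expected, and the collar is at about 0.18 rad. The flat faces about 0.01 rad in world. I'll move over the fin and stop partway down to check.

```bash
python3 -m crank '[0,8,-59,0,0,0,40, 0,8.4,-60,0,0,0,40, 0,0,0,0.18,0,0,40, 25,0,0,0,0,0,40, 0,0,0,0,0,0,40]'
python3 - <<'E'
from h import *
T=pose(); im=ctrl.get_image("wrist"); K,W=w2c("wrist",T)
print(T.round(4),[(np.round(q["at"],1).tolist(),atz(K,W,q["at"],.087).round(4)) for q in ctrl.mark_of("wrist","fin")])
cv2.imwrite("pics/w5.png",im[:,:,::-1])
E
```

```text
time: 6.5
position: [0.559, -0.1276, 0.298]
tool_rot: [1.473, 1.016, -1.477]
ft_force: [0.2, -0.8, 0.6]
grip_width: 0.461
[[-3.900e-03  9.334e-01 -3.588e-01  5.590e-01]
 [ 1.200e-03 -3.588e-01 -9.334e-01 -1.276e-01]
 [-1.000e+00 -4.100e-03  3.000e-04  2.980e-01]
 [ 0.000e+00  0.000e+00  0.000e+00  1.000e+00]] [([277.6, 248.7], array([ 0.5574, -0.1347,  0.087 ])), ([277.1, 325.5], array([ 0.5357, -0.1907,  0.087 ]))]
```

View pics/w5.png

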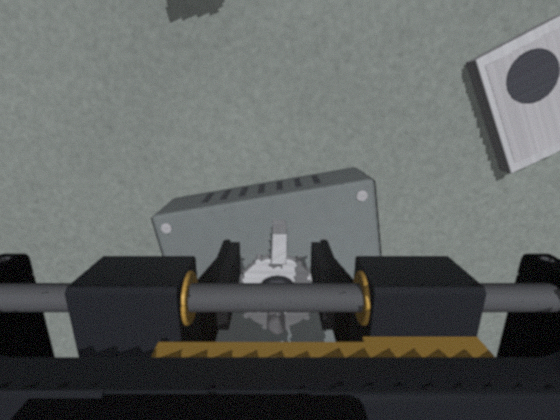

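The fin is centred between the fingers at (279,242). The TCP is about 8 mm short along tool z, so I'll correct that, descend 51 mm and grip.

```bash
python3 -m crank '[0,2,8,0,0,0,40, 20,0,0,0,0,0,40, 20,0,0,0,0,0,40, 11,0,0,0,0,0,40, 0,0,0,0,0,0,40]' 15;  python3 -m crank '[0,0,0,0,0,0,0, 0,0,0,0,0,0,0, 0,0,0,0,0,0,0, 0,0,0,0,0,0,0, 0,0,0,0,0,0,0]' 15
python3 -c "
from h import *
print(pose().round(4))"
```

```text
time: 7.22
position: [0.5577, -0.1384, 0.2472]
tool_rot: [1.475, 1.012, -1.48]
ft_force: [0.3, 0.3, 0.3]
grip_width: 0.46
time: 7.85
position: [0.558, -0.1384, 0.249]
tool_rot: [1.478, 1.012, -1.478]
ft_force: [-3.3, 2.0, 4.7]
grip_width: 0.114
[[-8.000e-04  9.318e-01 -3.630e-01  5.580e-01]
 [ 1.200e-03 -3.630e-01 -9.318e-01 -1.384e-01]
 [-1.000e+00 -1.200e-03 -8.000e-04  2.490e-01]
 [ 0.000e+00  0.000e+00  0.000e+00  1.000e+00]]
```

Gripped at 9.9 mm, matching the 10 mm fin. Now the arc: 10 rows, total 1.394 rad clockwise.

```bash
python3 -m crank '[0,6.15,0.43,0.1394,0,0,0, 0,6.15,0.43,0.1394,0,0,0, 0,6.15,0.43,0.1394,0,0,0, 0,6.15,0.43,0.1394,0,0,0, 0,6.15,0.43,0.1394,0,0,0]' 20;  python3 -m crank '[0,6.15,0.43,0.1394,0,0,0, 0,6.15,0.43,0.1394,0,0,0, 0,6.15,0.43,0.1394,0,0,0, 0,6.15,0.43,0.1394,0,0,0, 0,6.15,0.43,0.1394,0,0,0]' 20
python3 -c "
from h import *
T=pose();print(T.round(4));d=T[:2,3]-np.array([.5403,-.179]);print(np.linalg.norm(d),np.arctan2(d[1],d[0]),np.arctan2(-T[1,2],-T[0,2]))
im=ctrl.get_image('wrist');cv2.imwrite('pics/w6.png',im[:,:,::-1])
im=ctrl.get_image('top');cv2.imwrite('pics/t6.png',cv2.resize(im[200:340,340:500],(640,560),interpolation=3)[:,:,::-1])"
```

```text
time: 8.48
position: [0.5802, -0.1587, 0.2489]
tool_rot: [1.941, 0.496, -1.946]
ft_force: [-6.4, 1.7, 6.7]
grip_width: 0.117
time: 9.1
position: [0.5847, -0.1888, 0.2489]
tool_rot: [-2.114, 0.21, 2.12]
ft_force: [-5.6, 0.7, 5.2]
grip_width: 0.114
[[-2.900e-03 -1.971e-01 -9.804e-01  5.847e-01]
 [ 7.000e-04 -9.804e-01  1.971e-01 -1.888e-01]
 [-1.000e+00 -1.000e-04  3.000e-03  2.489e-01]
 [ 0.000e+00  0.000e+00  0.000e+00  1.000e+00]]
0.045491593798885 -0.217970392411216 -0.19835453098866848
```

View pics/w6.png

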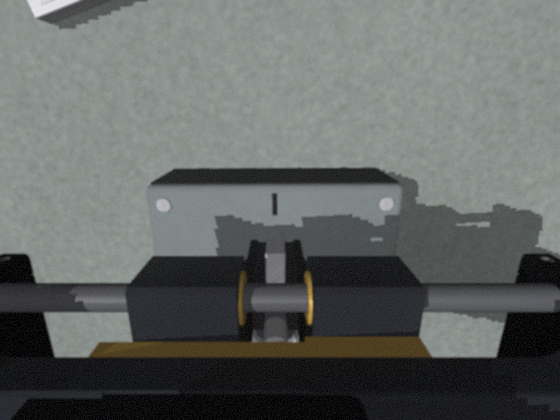

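The fin sits in line with the mark, both at column 275. I'll release, lift straight up and check.

```bash
python3 -m crank '[0,0,0,0,0,0,40, 0,0,0,0,0,0,40, 0,0,0,0,0,0,40, 0,0,0,0,0,0,40, 0,0,0,0,0,0,40]' 20;  python3 -m crank '[-30,0,0,0,0,0,40, -30,0,0,0,0,0,40, -20,0,40,0,0,0,40, 0,0,60,0,0,0,40, 0,0,20,0,0,0,40]'
python3 -c "
from h import *
T=pose();print(T[:3,3]);np.save('w7T.npy',T)
im=ctrl.get_image('wrist');np.save('w7.npy',im);cv2.imwrite('pics/w7.png',im[:,:,::-1])
K,W=w2c('wrist',T)
for t,z in [('fin',.087),('shaft_tip',.105)]: print(t,[(np.round(q['at'],1).tolist(),round(q['confidence'],2),atz(K,W,q['at'],z).round(4)) for q in ctrl.mark_of('wrist',t)])
"
```

```text
time: 9.82
position: [0.5857, -0.1884, 0.2487]
tool_rot: [-2.12, 0.206, 2.119]
ft_force: [0.2, -0.2, -0.6]
grip_width: 0.453
time: 10.45
position: [0.4652, -0.1653, 0.3274]
tool_rot: [-2.115, 0.204, 2.121]
ft_force: [0.6, 0.7, 1.4]
grip_width: 0.46
[ 0.46517707 -0.16534545  0.327351  ]
fin [([277.3, 39.5], 0.58, array([ 0.5847, -0.1893,  0.087 ]))]
shaft_tip [([278.0, 118.9], 0.72, array([ 0.538 , -0.1806,  0.105 ])), ([280.0, 114.0], 0.49, array([ 0.5406, -0.1823,  0.105 ]))]
```

View pics/w7.png

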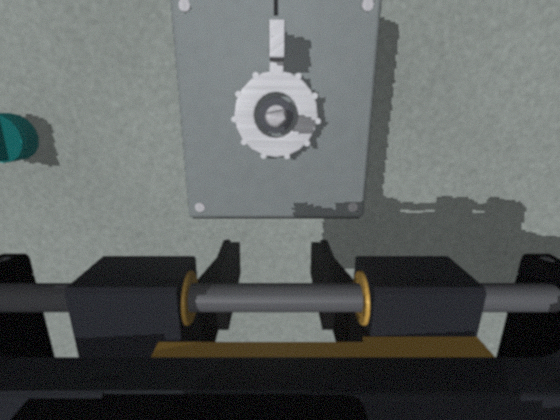

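```bash
python3 - <<'E'
from h import *
im=np.load('w7.npy')
a=cv2.resize(im[0:75,240:315],(600,600),interpolation=cv2.INTER_CUBIC); b=cv2.resize(im[95:135,260:300],(400,400),interpolation=cv2.INTER_CUBIC)
o=np.zeros((600,800,3),np.uint8);o=np.hstack([a[:,150:550],np.vstack([b,np.zeros((200,400,3),np.uint8)])]);cv2.imwrite('pics/w7c.png',o[:,:,::-1])
E
```

```text
(no output)
```

View pics/w7c.png

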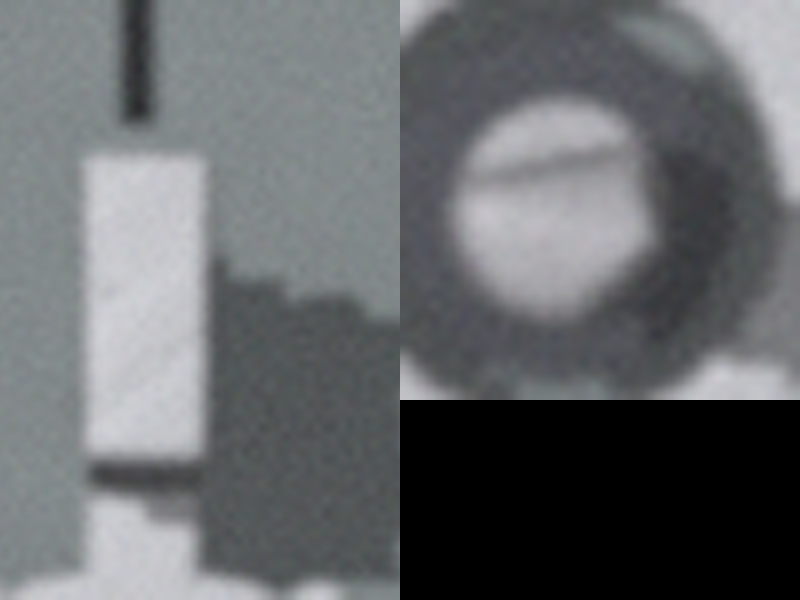

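Fin against mark differ by about 0.016 rad by perspective-corrected columns (fin 276.9, mark 275.9), so it points at the mark. The flat again reads about 0 rad in world. Now back to the knob, turning the tool to match.

```bash
python3 -m crank '[0,-54,5,0,0,0,87, 0,-54,5,0,0,0,87, 0,-54,5,0,0,0,87, 0,-54,5,0,0,0,87, 0,-54,5,0,0,0,87]';  python3 -m crank '[0,-54,5,0,0,0,60, 0,0,0,-0.16,0,0,60, 0,0,0,-0.16,0,0,50, 0,0,0,-0.16,0,0,50, 0,0,0,-0.15,0,0,50]'; python3 - <<'E'
from h import *
T=np.load('w7T.npy');K,W=w2c('wrist',T)
q=[atz(K,W,((x-400)/10+260-.45,y/10+95-.45),.105)[:2] for x,y in [(470,182),(625,150)]]
d=q[0]-q[1];n=np.array([d[1],-d[0]]);n*=np.sign(n[0]);print("flat",np.arctan2(n[1],n[0]),q)
print(atz(K,W,((555-400)/10+260-.45,205/10+95-.45),.105))
T=pose();print(T.round(4));np.save('w8T.npy',T)
im=ctrl.get_image('wrist');np.save('w8.npy',im);K,W=w2c('wrist',T)
for t,z in [('knob',.003),('knob_grip',.049)]: print(t,[(np.round(q['at'],1).tolist(),round(q['confidence'],2),atz(K,W,q['at'],z).round(4)) for q in ctrl.mark_of('wrist',t)])
cv2.imwrite('pics/w8.png',im[:,:,::-1])
E
```

```text
time: 11.22
position: [0.4968, 0.1068, 0.3289]
tool_rot: [-2.121, 0.207, 2.118]
ft_force: [0.3, -0.0, -0.5]
grip_width: 0.936
time: 11.85
position: [0.5023, 0.1591, 0.3282]
tool_rot: [1.977, 0.441, -1.977]
ft_force: [0.0, 0.3, -0.1]
grip_width: 0.59
flat 0.0008902657240530207 [array([ 0.54304514, -0.17464195]), array([ 0.54305376, -0.18433111])]
[ 0.54070501 -0.17950106  0.105     ]
[[ 4.000e-04  4.268e-01 -9.043e-01  5.023e-01]
 [-1.700e-03 -9.043e-01 -4.268e-01  1.591e-01]
 [-1.000e+00  1.700e-03  4.000e-04  3.282e-01]
 [ 0.000e+00  0.000e+00  0.000e+00  1.000e+00]]
knob [([275.3, 116.4], 0.86, array([0.5699, 0.1903, 0.003 ])), ([385.2, 172.5], 0.62, array([0.568 , 0.0701, 0.003 ]))]
knob_grip [([272.7, 115.1], 0.85, array([0.5707, 0.1931, 0.049 ]))]
```

View pics/w8.png

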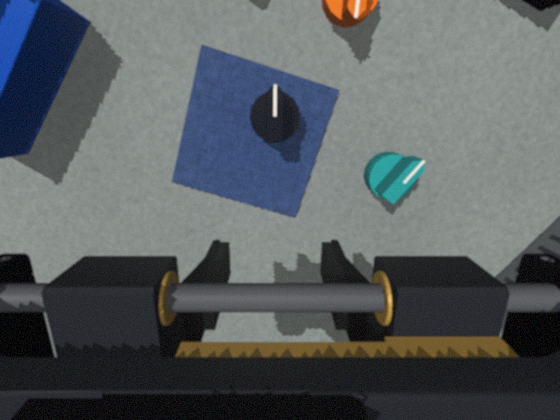

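The black knob on the mat is at (275,113), its white line straight up at column 275, so the tool is aligned with it. The turquoise one at (393,177) and the orange one at (350,8) are not meant. One enlarged crop to confirm.

```bash
python3 - <<'E'
from h import *
im=np.load('w8.npy')
cv2.imwrite('pics/w8c.png',cv2.resize(cv2.convertScaleAbs(im[70:150,235:315],alpha=2),(600,600),interpolation=cv2.INTER_CUBIC)[:,:,::-1])
E
```

```text
(no output)
```

View pics/w8c.png

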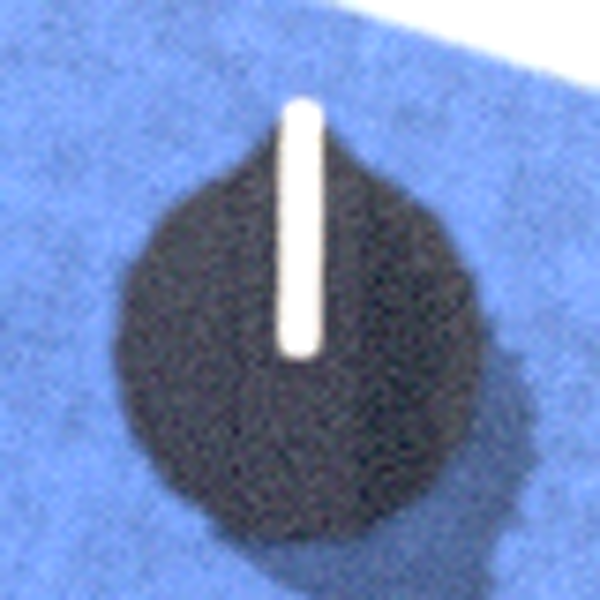

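```bash
python3 - <<'E'
from h import *
T=np.load('w8T.npy');K,W=w2c('wrist',T)
for x,y,z in [(300,360,.025),(300,355,.018),(302,97,.049),(299,357,.049)]:
    P=atz(K,W,(x/7.5+235-.43,y/7.5+70-.43),z);print(P.round(4),(T[:3,:3].T@(P-T[:3,3])*1000).round(1))
E
```

```text
[0.5691 0.1907 0.025 ] [303.2  -0.6 -74. ]
[0.5695 0.1909 0.018 ] [310.2  -0.6 -74.4]
[0.5932 0.2019 0.049 ] [ 279.2   -0.3 -100.6]
[0.5699 0.1912 0.049 ] [279.2  -0.6 -74.9]
```

```bash
python3 -m crank '[0,0,-37,0,0,0,50, 0,-0.5,-37.5,0,0,0,50, 40,0,0,0,0,0,50, 30,0,0,0,0,0,50, 20,0,0,0,0,0,50]'; python3 -m crank '[10,0,0,0,0,0,50, 10,0,0,0,0,0,50, 8,0,0,0,0,0,50, 0,0,0,0,0,0,50, 0,0,0,0,0,0,50]'
python3 - <<'E'
from h import *
T=pose();print(T.round(4))
im=ctrl.get_image('wrist');cv2.imwrite('pics/w9.png',im[:,:,::-1])
E
```

```text
time: 12.62
position: [0.5684, 0.1904, 0.2366]
tool_rot: [1.979, 0.435, -1.983]
ft_force: [0.3, -0.3, -0.5]
grip_width: 0.576
time: 13.25
position: [0.5686, 0.1904, 0.2114]
tool_rot: [1.982, 0.439, -1.979]
ft_force: [-0.2, 0.3, 0.1]
grip_width: 0.574
[[ 9.000e-04  4.221e-01 -9.066e-01  5.686e-01]
 [ 6.000e-04 -9.066e-01 -4.221e-01  1.904e-01]
 [-1.000e+00 -2.000e-04 -1.100e-03  2.114e-01]
 [ 0.000e+00  0.000e+00  0.000e+00  1.000e+00]]
```

View pics/w9.png

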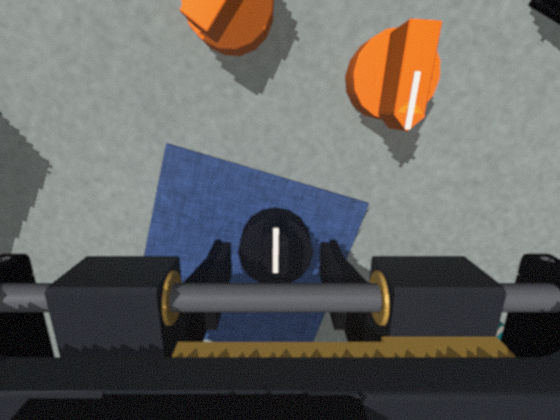

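The black knob is centred between the fingers at column 276, so I grip.

```bash
python3 -m crank '[1,0,0,0,0,0,50, 0,0,0,0,0,0,10, 0,0,0,0,0,0,0, 0,0,0,0,0,0,0, 0,0,0,0,0,0,0]' 40; python3 -m crank '[0,0,0,0,0,0,0, 0,0,0,0,0,0,0, -20,0,0,0,0,0,0, -40,0,0,0,0,0,0, -50,0,0,0,0,0,0]' 45
python3 - <<'E'
from h import *
T=pose();print(T.round(4))
im=ctrl.get_image('wrist');cv2.imwrite('pics/w10.png',im[:,:,::-1])
E
```

```text
time: 13.92
position: [0.5683, 0.1903, 0.2098]
tool_rot: [1.98, 0.439, -1.98]
ft_force: [0.1, -0.4, 0.1]
grip_width: 0.205
time: 14.55
position: [0.568, 0.1901, 0.3214]
tool_rot: [1.979, 0.438, -1.981]
ft_force: [0.4, 0.8, -0.4]
grip_width: 0.158
[[-9.000e-04  4.218e-01 -9.067e-01  5.680e-01]
 [-6.000e-04 -9.067e-01 -4.218e-01  1.901e-01]
 [-1.000e+00  2.000e-04  1.100e-03  3.214e-01]
 [ 0.000e+00  0.000e+00  0.000e+00  1.000e+00]]
```

View pics/w10.png

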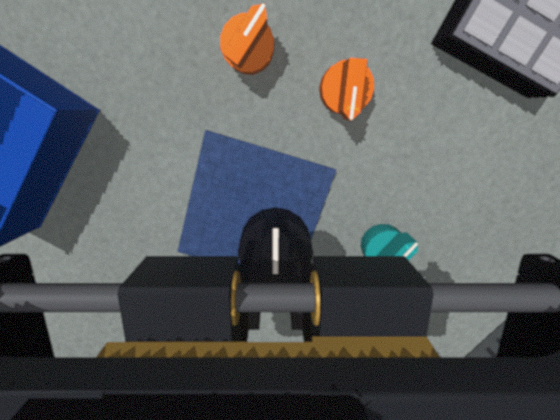

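```bash
python3 - <<'E'
from h import *
im=cv2.imread('pics/w10.png'); cv2.imwrite('pics/w10c.png',cv2.resize(cv2.convertScaleAbs(im[200:280,235:315],alpha=2),(600,600),interpolation=2))
p=ctrl.camera_params('wrist');K=p['K'];H=p['hand_eye']
for u,v in [(275.5,229),(275.5,272)]:
    d=H[:3,:3]@np.linalg.solve(K,[u,v,1]);o=H[:3,3];print((o+d*(.1608-o[0])/d[0]).round(4))
E
```

```text
[ 1.608e-01  1.000e-04 -2.640e-02]
[ 1.608e-01  1.000e-04 -3.500e-03]
```

View pics/w10c.png

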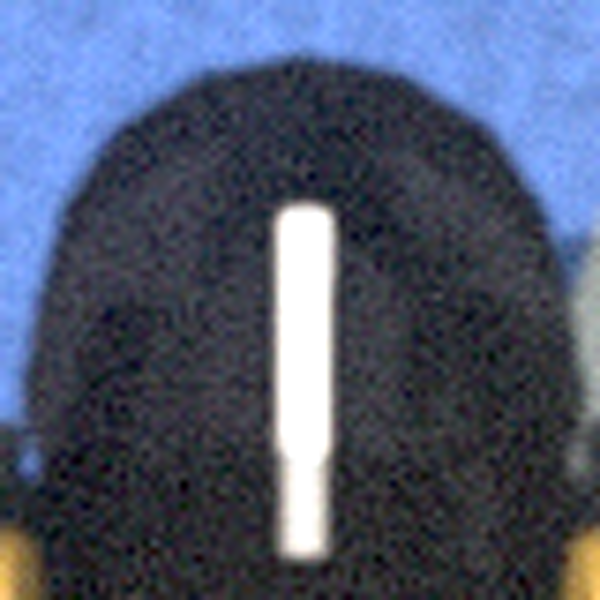

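The knob is held with its centre about 1.4 mm toward the nose from the tool axis, at a width of 13.7 mm against the 14 mm bar. I carry it over the shaft and turn 0.436 rad so the nose faces world +x.

```bash
python3 -m crank '[-25,46,26,0,0,0,0, 0,46,26,0,0,0,0, 0,46,26,0,0,0,0, 0,46,26,0,0,0,0, 0,46,26,0,0,0,0]' 45; python3 -m crank '[0,46,26,0,0,0,0, 0,46,26,0,0,0,0, 0,0,0,0.15,0,0,0, 0,0,0,0.15,0,0,0, 0,0,0,0.136,0,0,0]' 45
python3 - <<'E'
from h import *
T=pose();print(T.round(4), np.arctan2(-T[1,2],-T[0,2]));np.save('w11T.npy',T)
t=np.array([.5389,-.1791,T[2,3]]);print((T[:3,:3].T@(t-T[:3,3])*1000).round(1))
im=ctrl.get_image('wrist');cv2.imwrite('pics/w11.png',im[:,:,::-1])
s=ctrl.get_image('scene');t=ctrl.get_image('top')
cv2.imwrite('pics/st11.png',np.hstack([cv2.resize(s[130:270,80:220],(400,400),interpolation=2),cv2.resize(t[200:340,340:480],(400,400),interpolation=2)])[:,:,::-1])
E
```

```text
time: 15.22
position: [0.5472, -0.0751, 0.346]
tool_rot: [1.983, 0.439, -1.979]
ft_force: [1.1, 0.1, -0.9]
grip_width: 0.157
time: 15.85
position: [0.5391, -0.179, 0.3458]
tool_rot: [-2.22, 0.006, 2.217]
ft_force: [-0.1, -0.3, -1.7]
grip_width: 0.156
[[ 1.300e-03 -5.800e-03 -1.000e+00  5.391e-01]
 [ 6.000e-04 -1.000e+00  5.800e-03 -1.790e-01]
 [-1.000e+00 -6.000e-04 -1.300e-03  3.458e-01]
 [ 0.000e+00  0.000e+00  0.000e+00  1.000e+00]] -0.005809826862713265
[-0.   0.1  0.2]
```

View pics/w11.png

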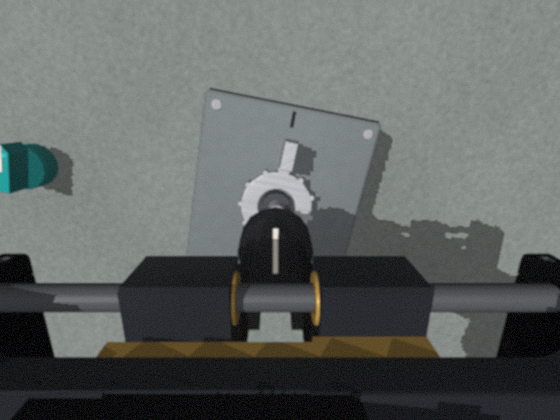

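View pics/st11.png

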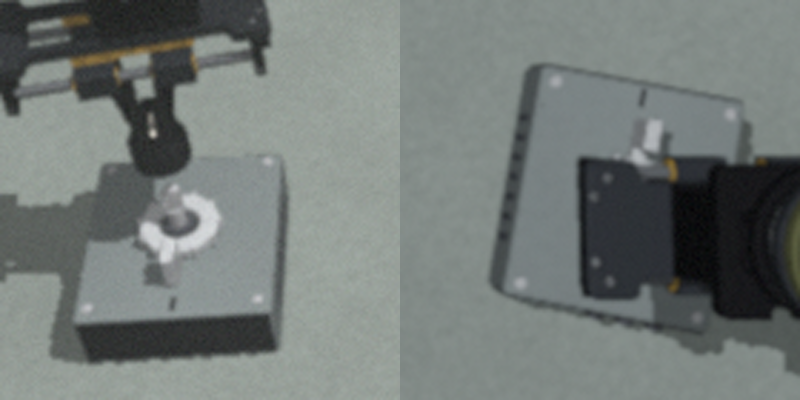

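The knob hangs above the shaft, nose toward +x, fin clear at (290,157) in the wrist view and the mark at (293,119). The pose agrees with the target within 0.2 mm. I descend to just above the tip, then in small steps.

```bash
python3 -m crank '[10,0,0,-0.006,0,0,0, 10,0,0,0,0,0,0, 8,0,0,0,0,0,0, 0,0,0,0,0,0,0, 0,0,0,0,0,0,0]' 50; python3 -m crank '[2,0,0,0,0,0,0, 2,0,0,0,0,0,0, 2,0,0,0,0,0,0, 2,0,0,0,0,0,0, 0,0,0,0,0,0,0]' 50
```

```text
time: 16.62
position: [0.5393, -0.1786, 0.3168]
tool_rot: [2.219, 0.006, -2.218]
ft_force: [-0.6, 0.3, -0.5]
grip_width: 0.157
time: 17.25
position: [0.5391, -0.1786, 0.3086]
tool_rot: [2.218, 0.006, -2.219]
ft_force: [-0.1, -0.3, -0.3]
grip_width: 0.158
```

The underside is about 3 mm below the tip with no contact force, so the shaft is in the bore. I continue down.

```bash
python3 -m crank '[2,0,0,0,0,0,0, 2,0,0,0,0,0,0, 2,0,0,0,0,0,0, 2,0,0,0,0,0,0, 0,0,0,0,0,0,0]' 60; python3 -m crank '[2,0,0,0,0,0,0, 2,0,0,0,0,0,0, 2,0,0,0,0,0,0, 1,0,0,0,0,0,0, 0,0,0,0,0,0,0]' 60
```

```text
time: 17.88
position: [0.5391, -0.1786, 0.3005]
tool_rot: [2.218, 0.006, -2.219]
ft_force: [-1.3, -2.2, -1.5]
grip_width: 0.151
time: 18.5
position: [0.5391, -0.1786, 0.2937]
tool_rot: [2.218, 0.006, -2.219]
ft_force: [-3.1, -2.0, 2.1]
grip_width: 0.158
```

The knob is now at its home height (TCP 0.2937, expected 0.2938), and the force is starting to rise. I press down.

```bash
python3 -m crank '[1,0,0,0,0,0,0, 1,0,0,0,0,0,0, 1,0,0,0,0,0,0, 1,0,0,0,0,0,0, 0,0,0,0,0,0,0]' 60; python3 -m crank '[1,0,0,0,0,0,0, 1,0,0,0,0,0,0, 0.5,0,0,0,0,0,0, 0,0,0,0,0,0,0, 0,0,0,0,0,0,0]' 60
```

```text
time: 19.12
position: [0.5392, -0.1787, 0.2902]
tool_rot: [2.219, 0.006, -2.219]
ft_force: [-4.2, -2.7, 6.5]
grip_width: 0.156
time: 19.75
position: [0.5392, -0.1788, 0.2882]
tool_rot: [2.219, 0.007, -2.219]
ft_force: [-6.1, -2.7, 9.3]
grip_width: 0.156
```

```bash
python3 -m crank '[1,0,0,0,0,0,0, 0,0,0,0,0,0,0, 1,0,0,0,0,0,0, 0,0,0,0,0,0,0, 0,0,0,0,0,0,0]' 60; python3 -m crank '[1,0,0,0,0,0,0, 0,0,0,0,0,0,0, 1,0,0,0,0,0,0, 0,0,0,0,0,0,0, 0,0,0,0,0,0,0]' 60
```

```text
time: 20.38
position: [0.5394, -0.1791, 0.2875]
tool_rot: [2.22, 0.007, -2.219]
ft_force: [-7.8, -1.3, 18.0]
grip_width: 0.156
time: 21.0
position: [0.5395, -0.1794, 0.2872]
tool_rot: [2.221, 0.009, -2.219]
ft_force: [-12.5, 0.8, 31.1]
grip_width: 0.158
```

It is on the stop: z has saturated at 0.2872 (expected 0.2878) and the force is climbing steeply. I back off slightly to about 20 N and check by image.

```bash
python3 -m crank '[-1,0,0,0,0,0,0, 0,0,0,0,0,0,0, 0,0,0,0,0,0,0, 0,0,0,0,0,0,0, 0,0,0,0,0,0,0]' 60
python3 - <<'E'
from h import *
im=ctrl.get_image('wrist');T=pose();cv2.imwrite('pics/w12.png',im[:,:,::-1])
s=ctrl.get_image('scene');t=ctrl.get_image('top')
cv2.imwrite('pics/st12.png',np.hstack([cv2.resize(s[130:270,80:220],(400,400),interpolation=2),cv2.resize(im[180:280,225:325],(400,400),interpolation=2)])[:,:,::-1])
p=ctrl.get_state();print(p['ft_force'],p['position'])
E
```

```text
time: 21.62
position: [0.5394, -0.1792, 0.2873]
tool_rot: [2.22, 0.008, -2.219]
ft_force: [-10.3, -0.3, 25.0]
grip_width: 0.157
[-10.43132276   0.40041858  24.78315683] [ 0.53942909 -0.17920701  0.28732343]
```

View pics/w12.png

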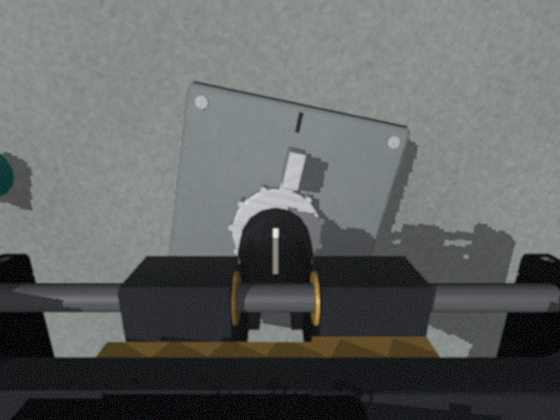

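View pics/st12.png

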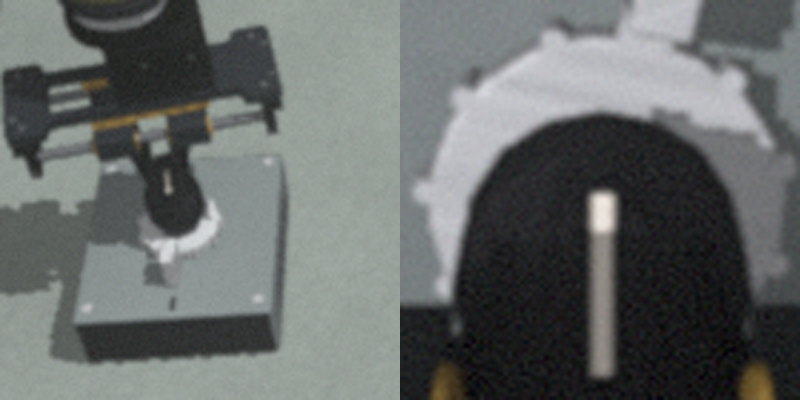

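The knob is seated and unmoved in the grip: its line tip is still at row 227, column 275. The fin at (293,170) still points at the mark at (299,122), and the force holds at 25 N, above the 12 N spring. I hand it in.

```bash
python3 -c "
from bench import ctrl
print(ctrl.close_job())"
```

```text
the job is handed in; nothing more can be done
None
```

I turned the collar about 1.39 rad clockwise by its fin. I then gripped the black knob, turned it to the shaft's flat, pushed it home and pressed it down to the stop. I handed the job in at about 22 s, still gripping at 60 N.

Last checks:
- **Fin:** it was about 0.016 rad from the mark when I measured it just after release. It still looked lined up in the last picture.
- **Press:** the knob reached its home height, then went about 6.5 mm further (full travel is 6 mm) and stopped hard. It was held at about 25 N down, against the 12 N the spring needs.
- **Grip:** the knob had not slipped in the fingers.
- **Not perfect:** a sideways load of about 10 N remained on the tool, likely from an offset of about 1 mm. The push peaked at about 31 N before I eased it.
- **Other items:** I touched nothing else, but I did not check afterwards that everything was still where it had been.

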